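# Pry open the canister and scrub it out

### The job

The coffee canister's flip-up lid has no handle: take the palette knife, slip its blade into the gap under the lid's front lip, lever the lid up until it stands fully open (at least upright), and lay the knife back on the cork mat. Then take the bottle brush from its pot and scrub the inside of the canister with at least three strokes right down to the bottom, drawing the brush about half-way up the canister or more between them; put the brush back in its pot, bristles down, and let go. Leave the canister standing open where it is, do not tip the pot over, and leave the mug and the jar alone.

Things in the scene. Friction and masses are not known exactly. Their poses are not given: they have to be found in the camera images.
- canister: Loose round white ceramic canister with a blue band and a steel lid, about 0.9 kg, on the worktop. Outside diameter 80, height of rim 100, wall 5 (bore 70), floor 6 thick. Origin: centre of its underside; z up; the lid's lip is on its -x side (roughly towards the robot), the hinge on its +x side.
- slot (a point): Middle of the slot that the blade goes into, on the canister, 59 in front of its axis (towards -x) and 93 above its underside. The slot is 14 high and 40 wide, open to the front and sides, about 19 deep to the canister's wall: above it the lip of the shut lid (underside at height 100), below it a steel thumb rest (top at 86).
- canister_mouth (a point): Centre of the canister's mouth, at rim height, 100 above its underside.
- canister_floor (a point): Centre of the canister's inner floor, 6 above its underside; axes as the canister's.
- lid (a joint): Angle of the lid: 0 shut, 1.57 upright, 1.9 its stop (leaning back). At the start 0 to 0.05. The hinge is stiff (about 0.08 N m of friction, more than the lid's weight): the lid stays wherever it is left. It takes about 1 to 2 N at the lip.
- lid_lip (a point): Middle of the front edge of the lip on the lid's underside; moves with the lid. The lip is 40 wide and 6 thick and sticks out 19 beyond the canister's rim wall; it lies 105 from the hinge line.
- lid_hinge (a point): Middle of the hinge line, which runs along the canister's y, 46 behind the canister's axis at rim height, in the plane of the lid's underside. The lid is a steel disc, 84 in diameter and 7 thick.
- spatula: Loose palette knife with a dark wooden handle and a straight stiff steel blade, 0.12 kg, lying on the mat, straight along its x, blade towards +x, total 215 long. Handle x -90 to +25, 18 wide, 18 high; blade on to x +125, 25 wide, 3 thick, underside flush with the handle's. Origin: underside of the handle, near the centre of mass, where to grip it (across, along y); z up.
- spatula_tip (a point): Middle of the blade's end, 125 ahead of the spatula's origin, at half the blade's thickness.
- mat: Cork mat fixed to the worktop, 270 (x) by 180 (y), 4 thick; origin centre of its underside.
- brush: Loose bottle brush standing upright in the pot, 214 long, 0.09 kg, bristles down. Stiff round white bristle head 46 in diameter, from the lower end to 76 up; steel stem 8 in diameter up to 134; round green handle 20 in diameter from 134 to 214. Origin: centre of its flat lower end; z runs along it towards the handle.
- brush_grip (a point): Point on the axis of the brush's handle, 185 above its lower end; grip the handle here.
- pot: Loose heavy terracotta pot, about 0.8 kg, outside diameter 84, height 85, bore 74, floor 6 thick; the brush stands in it. Origin: centre of its underside.
- pot_floor (a point): Centre of the pot's inner floor, 6 above its underside; z up.
- mug: Bystander: blue mug, 80 in diameter, 90 high, handle on its +y side. Origin: centre of its underside.
- jar: Bystander: amber glass jar with a wooden-coloured cap, 72 in diameter, 120 high. Origin: centre of its underside.
Not all that is in view belongs to the job. Of the things like the spatula, leave any that is orange; of the rest the smaller one is meant.

How it is judged:
On the way, in this order (a step that is already met when the one before it is completed fails the run):
1. the knife's blade levers the lid up, the fingers not touching canister or lid (value of joint lid above 0.3 rad and contact force between spatula and canister above 0.1 N and contact force between the fingers and canister below 0.1 N), for 0.05 s.
2. the lid stands open, at least about upright (value of joint lid above 1.4 rad), for 0.2 s.
3. the brush reaches the canister's bottom (z of brush in the frame of canister_floor between -0.01 and 0.012 m and horizontal distance between brush and canister_floor below 0.025 m), for 0.05 s.
4. the brush is drawn up inside the canister (z of brush in the frame of canister_floor between 0.038 and 0.094 m and horizontal distance between brush and canister_floor below 0.035 m), for 0.05 s.
5. the brush reaches the bottom a second time (all of step 3), for 0.05 s.
6. the brush is drawn up again (all of step 4), for 0.05 s.
7. the brush reaches the bottom a third time (all of step 5), for 0.05 s.
At the end, for the whole second after the job is handed in: Lid open 1.4 rad or more; canister upright (0.1 rad), within 80 mm of its start; knife at rest, its origin over the mat and under 30 mm high; brush at rest bristles down in its upright pot, lower end within 25 mm of the pot's floor and 30 mm of its axis, leaning at most 0.45 rad (value of joint lid above 1.4 rad and angle between each of canister, pot's own z axis and vertical below 0.1 rad and distance of canister from where it was at the start of the episode below 0.08 m and linear speed of each of canister, spatula, brush below 0.02 m/s and x of spatula in the frame of mat between -0.135 and 0.135 m and y of spatula in the frame of mat between -0.09 and 0.09 m and z of spatula in the frame of mat below 0.03 m and z of brush in the frame of pot_floor below 0.025 m and horizontal distance between brush and pot_floor below 0.03 m and angle between brush's own z axis and vertical below 0.45 rad); the robot touches nothing.
It fails at once if the canister is tipped (more than 0.35 rad) (angle between canister's own z axis and vertical above 0.35 rad).
It fails at once if the canister is shoved away (more than 80 mm) (distance of canister from where it was at the start of the episode above 0.08 m).
It fails at once if the pot is tipped over (angle between pot's own z axis and vertical above 0.6 rad).
It fails at once if the mug is disturbed (moved over 20 mm or tipped) (distance of mug from where it was at the start of the episode above 0.02 m or angle between mug's own z axis and vertical above 0.3 rad).
It fails at once if the jar is disturbed (moved over 20 mm or tipped) (distance of jar from where it was at the start of the episode above 0.02 m or angle between jar's own z axis and vertical above 0.3 rad).
It also fails if it takes over 72 s, if anything falls off the work surface, if the arm or the gripper's body presses on something with over 40 N, if the wrist force passes 120 N, or if a joint passes its speed limit or range.

### The arm

A 7-joint arm with a two-finger parallel gripper is mounted at the origin on the work surface. World frame = base frame: x ahead of the robot, y to its left, z up, the work surface at z = 0. Lengths are in m, angles in rad, forces in N, time in s.
With the tool pointing down it reaches from about 0.425 to 0.875 m from the base axis. Payload 4.7 kg.
Tool frame: the origin (TCP) lies between the finger pads; the fingertips stand 19 mm ahead of it and the grasp point (between the pads) is the TCP (ctrl.tip_extent is the distance from the TCP to the fingertips, in m); z points along the fingers, y is the line along which they close (so a half turn about z gives the same grasp; the last joint's range is limited). The gripper opens to 87 mm and grips with 3 to 60 N. Pads are 19 mm wide; open, the fingers measure 117 mm over their backs; the gripper's body (75 mm by 190 mm) begins 51 mm behind the grasp point.
Start: joints at [1.212, 0.321, -0.07, 1.45, 0.023, 1.371, -0.057], TCP at [0.237, -0.605, 0.242] pointing down, gripper open.
Joint ranges: [-2.86, 2.86], [-0.3, 2.09], [-1.38, 1.24], [0.06, 2.45], [-1.56, 4.7], [0.09, 2.05], [-2.69, 2.69]. Speed limits (rad/s): [2.57, 2.57, 3.14, 3.14, 3.14, 3.14, 3.14].

### API

Orientations are given as a rotation vector (axis times angle).
In Python, from bench import ctrl gives the robot as it stands.
- The arm moves only by the shell command python3 -m crank 'ROWS' [OPENING] [FORCE]. ROWS is JSON, a list of rows, each an object of numbers: "tx", "ty", "tz": the shift along the tool's x, y, z in mm; "turn": the turn about the tool's z in units of 5 degrees (1.0 is 5 degrees). In form: [{"tx": .., "ty": .., "tz": .., "turn": ..}, ...]. A call has 1 to 5 rows; each row is the pose to reach, as a shift and turn from the pose commanded when the call began, along the tool's axes at that moment; what a row does not reach only later rows make up. A row lasts 1/8 s, in which the tool goes at most 62.5 mm and 10.7 degrees, less where a joint would pass 70% of its speed; a pose out of reach is approached as far as the arm can. A call with a gripper value outside its range is refused whole. OPENING is the finger opening in mm, from 0 to 87, set as the call begins (- or left out, the last holds). The fingers move at their own pace and stop on an object; FORCE is the grip in N (left out, the last holds). Time passes only in rows, so rows that repeat a pose let the fingers close. It gives the time, the measured TCP pose, the force, the opening and the grip force at its end, in the units of the state.
- ctrl.get_state(): the state, without advancing time (a new reading comes with each control period).
- ctrl.get_image(name): name is "scene" or "side" or "wrist"; returns (picture, depth): 420x560x3 uint8, red, green, blue; 420x560 float32, m along the optical axis (not along the pixel's ray), 0 where there is no reading.
- ctrl.camera_model(name): a dict with "intrinsics" (3x3 intrinsics, pixels), "origin" and "orientation" of the camera in the world. Camera axes: x right, y down, z forward; pixel columns grow to the right and rows downward; lengths in m; the calibration is good to about 2 mm. A picture is of the moment at which its call begins: read the wrist's pose just before it. camera_model takes no time and is no camera call; for the wrist camera it gives the pose at the moment of the call.
- ctrl.close_job(): hands the job in; it is judged then, once.
Trained networks look in the newest picture that a camera, given by its name, has taken for a name from the list of things; names that differ only in an ending like _2 or _b are one class to them, and where a whole thing is asked for, a point or a joint stands for the part that bears it (a point fixed in the world has none). Each returns a list of dicts, best first, with "confidence" (0 to 1); they miss things now and then, are a little off and sometimes report something else, mostly with a low value. They report only what shows in the picture. A call takes as long as a camera call. They do not tell look-alikes from the thing itself.
- ctrl.recognise(camera, query): "xyz" ([x, y, z] in m, in world coordinates, good to about 4 mm: the middle of the surface that is visible of it).
- ctrl.mark_of(camera, query): "xyz" ([x, y, z] in m, in world coordinates, good to about 4 mm: a listed point, or the origin of a listed thing).
The state is a dict: "time": time; "joint_positions": joint angles; "qd": joint speeds; "joint_torque": joint torques, N m; "position": TCP position; "tool_rot": TCP orientation; "ft_force": force on the tool from outside, world axes, zero at the start; "torque": the same for the moment, N m; "grip_width": opening from 0.0 (shut) to 1.0 (fully open); "grip_force": force on a finger pad.
Only numpy, scipy, OpenCV 4.12 (cv2) and the standard library are available. Lean on these libraries where they do the work, as an engineer would, in place of code of your own. Each camera call takes 0.05 s, during which the arm holds its last target. There are 200 camera calls.

## Working session

There is one attempt and no reset: what is moved stays moved. The work goes in short steps, Python scripts to look and compute and a shell command to move; the robot and the scene stay as the last step left them, time stands still between calls to the robot, and variables do not carry over. Pictures are saved under pics/ and viewed, at most 10 in all, crops included, and the job is handed in when it is done.

```bash
ls; mkdir -p pics; cat > h.py <<'E'
from bench import ctrl
import numpy as np, cv2
from scipy.spatial.transform import Rotation as R
def st():
    s=ctrl.get_state(); return s
def snap(c,fn=None):
    m=ctrl.camera_model(c); p,d=ctrl.get_image(c)
    if fn: cv2.imwrite('pics/'+fn,p[:,:,::-1])
    return p,d,m
def Rm(m):
    o=np.array(m['orientation']); return o if o.shape==(3,3) else R.from_rotvec(o).as_matrix()
def cloud(d,m):
    K=np.array(m['intrinsics']); v,u=np.indices(d.shape)
    P=np.stack([(u-K[0,2])*d/K[0,0],(v-K[1,2])*d/K[1,1],d],-1)
    return P@Rm(m).T+np.array(m['origin'])
E
python3 - <<'E'
from h import *
s=st(); print(s)
for c in('scene','side','wrist'):
    p,d,m=snap(c,c+'0.png'); print(c,m)
    if c=='wrist': continue
    for q in('canister','slot','lid_lip','lid_hinge','spatula','spatula_tip','mat','brush','brush_grip','pot','mug','jar'):
        print(c,q,[(np.round(r['xyz'],3).tolist(),round(r['confidence'],2)) for r in ctrl.mark_of(c,q)])
print(st()['time'])
a=cv2.imread('pics/scene0.png');b=cv2.imread('pics/side0.png')
E
```

```text
pics
{'time': 0.0, 'joint_positions': array([ 1.21210142,  0.32181564, -0.07007236,  1.45165174,  0.02258952,
        1.37083396, -0.05689989]), 'qd': array([ 0.00080826, -0.00030019,  0.00156371,  0.00045144,  0.00115565,
       -0.00083836, -0.00334211]), 'joint_torque': array([-2.42066799e-04, -4.91288888e+01, -4.04183641e-01, -3.12529814e+01,
       -6.39472157e-02,  4.35701001e-02,  1.78564374e-04]), 'position': array([ 0.23650399, -0.60488761,  0.24047785]), 'tool_rot': array([-3.08533302e+00, -5.81878608e-01,  7.02249946e-04]), 'ft_force': array([-0.0603232, -0.5678658,  1.6758434]), 'torque': array([ 0.0492471 ,  0.02735723, -0.05126852]), 'grip_force': 0.0, 'grip_width': 1.0012070447265533}
scene {'intrinsics': array([[485.95375934,   0.        , 276.28695786],
       [  0.        , 485.95375934, 217.46254402],
       [  0.        ,   0.        ,   1.        ]]), 'origin': array([1.17042356, 0.75305977, 1.30245259]), 'orientation': array([-1.06451709, -2.56518619,  0.86190623])}
scene canister [([0.639, -0.04, 0.103], 0.38)]
scene slot [([0.54, -0.023, 0.09], 0.76)]
scene li
[... 1307 characters left out ...]
([0.401, 0.019, 0.001], 0.63), ([0.443, -0.291, 0.003], 0.57)]
side spatula_tip [([0.296, -0.047, 0.002], 0.85), ([0.599, -0.031, 0.004], 0.55)]
side mat [([0.478, 0.281, 0.003], 0.73)]
side brush [([0.443, 0.264, 0.004], 0.22)]
side brush_grip [([0.441, -0.291, 0.19], 0.79)]
side pot [([0.441, -0.292, -0.002], 0.68)]
side mug [([0.711, -0.207, 0.002], 0.7)]
side jar [([0.708, 0.244, -0.002], 0.7)]
wrist {'intrinsics': array([[344.55782223,   0.        , 275.6967025 ],
       [  0.        , 344.55782223, 213.51224397],
       [  0.        ,   0.        ,   1.        ]]), 'origin': array([ 0.30815983, -0.57633585,  0.3840017 ]), 'orientation': array([ 2.3939927, -1.6331919, -0.2333852])}
1.35
```

View pics/scene0.png

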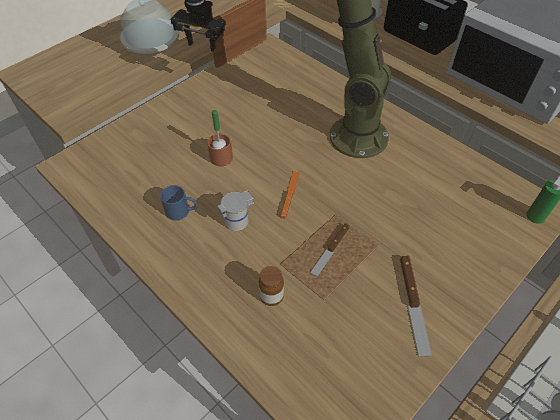

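View pics/side0.png

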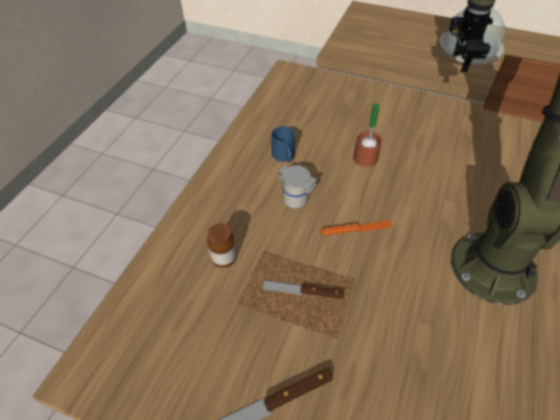

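The views agree: the knife on the mat is at (0.447, 0.260), the canister at about (0.597, -0.032), and the pot and brush at (0.44, -0.291). The orange knife and the big knife are decoys. I'll move above the knife by way of a raised waypoint.

```bash
cat >> h.py <<'E'
def to(x,y,z,yaw=None,frm=None):
    """print tool-frame shift (mm) and turn (5deg units) from the current measured pose"""
    s=ctrl.get_state(); M=R.from_rotvec(s['tool_rot']).as_matrix()
    d=M.T@(np.array([x,y,z])-(s['position'] if frm is None else frm))*1000
    y0=np.degrees(np.arctan2(M[1,0],M[0,0])); t=0 if yaw is None else -((yaw-y0+90)%180-90)/5
    print('tx %.1f ty %.1f tz %.1f turn %.2f'%(*d,t),' yaw now %.1f tilt %.2f pos %s t %.2f'%(y0,np.degrees(np.arccos(-M[2,2])),np.round(s['position']*1000,1),s['time']))
E
python3 -c "
from h import *
to(.5,-.05,.35,21.3)
to(.44,.25,.25,14)"
```

```text
tx 447.5 ty -421.3 tz -108.5 turn 0.01  yaw now 21.4 tilt 0.01 pos [ 236.7 -605.4  241.6] t 1.35
tx 500.9 ty -722.6 tz -8.5 turn 1.47  yaw now 21.4 tilt 0.01 pos [ 236.7 -605.4  241.6] t 1.35
```

```bash
python3 -m crank '[{"tz":-60},{"tx":40,"ty":-40,"tz":-108},{"tx":84,"ty":-80,"tz":-108},{"tx":128,"ty":-120,"tz":-108},{"tx":172,"ty":-160,"tz":-108}]' 87
python3 -m crank '[{"tx":45,"ty":-42},{"tx":90,"ty":-84},{"tx":135,"ty":-126},{"tx":180,"ty":-168},{"tx":225,"ty":-210}]'
python3 -c "
from h import *
to(.5,-.05,.35,21.3)
to(.44,.25,.25,14)"
```

```text
tx 447.5 ty -421.3 tz -108.5 turn 0.01  yaw now 21.4 tilt 0.01 pos [ 236.7 -605.4  241.6] t 1.35
tx 500.9 ty -722.6 tz -8.5 turn 1.47  yaw now 21.4 tilt 0.01 pos [ 236.7 -605.4  241.6] t 1.35$[0]: bad value
$[0]: bad value
```

```bash
python3 -m crank '[{"tx":0,"ty":0,"tz":-60,"turn":0},{"tx":40,"ty":-40,"tz":-108,"turn":0},{"tx":84,"ty":-80,"tz":-108,"turn":0},{"tx":128,"ty":-120,"tz":-108,"turn":0},{"tx":172,"ty":-160,"tz":-108,"turn":0}]' 87
python3 -m crank '[{"tx":45,"ty":-42,"tz":0,"turn":0},{"tx":90,"ty":-84,"tz":0,"turn":0},{"tx":135,"ty":-126,"tz":0,"turn":0},{"tx":180,"ty":-168,"tz":0,"turn":0},{"tx":225,"ty":-210,"tz":0,"turn":0}]'
python3 -c "
from h import *
to(.5,-.05,.35,21.3)
to(.44,.25,.25,14)"
```

```text
time: 1.98
position: [0.3394, -0.392, 0.35]
tool_rot: [3.086, 0.582, 0.001]
ft_force: [0.6, 0.1, 0.1]
grip_width: 0.999
grip_force: 0.0
time: 2.6
position: [0.4722, -0.1145, 0.3499]
tool_rot: [3.086, 0.582, 0.001]
ft_force: [0.8, -0.9, -0.6]
grip_width: 1.0
grip_force: 0.0
tx 49.4 ty -49.9 tz -0.1 turn 0.01  yaw now 21.3 tilt 0.08 pos [ 472.2 -114.5  349.9] t 2.60
tx 102.6 ty -351.3 tz 99.5 turn 1.47  yaw now 21.3 tilt 0.08 pos [ 472.2 -114.5  349.9] t 2.60
```

```bash
python3 -m crank '[{"tx":15,"ty":-55,"tz":15,"turn":0.4},{"tx":30,"ty":-110,"tz":30,"turn":0.8},{"tx":45,"ty":-165,"tz":45,"turn":1.2},{"tx":60,"ty":-220,"tz":60,"turn":1.5},{"tx":75,"ty":-275,"tz":75,"turn":1.5}]'
python3 -m crank '[{"tx":6,"ty":-36,"tz":24,"turn":0},{"tx":12,"ty":-66,"tz":25,"turn":0},{"tx":12,"ty":-66,"tz":25,"turn":0},{"tx":12,"ty":-66,"tz":25,"turn":0}]'
python3 - <<'E'
from h import *
to(.44,.25,.25,14)
p,d,m=snap('wrist','w1.png')
for q in('spatula','spatula_tip','mat'): print(q,[(np.round(r['xyz'],3).tolist(),round(r['confidence'],2)) for r in ctrl.mark_of('wrist',q)])
P=cloud(d,m); v,u=np.indices(d.shape)
# knife: above mat, near
sel=(abs(P[...,0]-.47)<.14)&(abs(P[...,1]-.27)<.09)&(P[...,2]<.04)&(d>0)
print('mat z',np.median(P[sel][:,2]))
h=P[sel&(P[...,2]>np.median(P[sel][:,2])+.009)]; print(len(h),h.mean(0),h.max(0),h.min(0))
c=h[:,:2].mean(0);U,S,V=np.linalg.svd(h[:,:2]-c,full_matrices=False); a=V[0]*np.sign(V[0,0]); t=(h[:,:2]-c)@a
w=(h[:,:2]-c)@[-a[1],a[0]]
print('yaw',np.degrees(np.arctan2(a[1],a[0])),np.percentile(t,[1,99]),np.percentile(w,[1,99]),'origin',c+a*(np.percentile(t,99)-.025), 'top z',np.percentile(h[:,2],[10,50,90]))
E
```

```text
time: 3.22
position: [0.4409, 0.1687, 0.2744]
tool_rot: [3.118, 0.378, 0.002]
ft_force: [1.1, 0.5, 0.1]
grip_width: 0.999
grip_force: 0.0
time: 3.72
position: [0.4374, 0.2331, 0.2496]
tool_rot: [3.118, 0.378, 0.0]
ft_force: [-0.2, -0.6, -0.5]
grip_width: 1.001
grip_force: 0.0
tx 6.5 ty -15.8 tz -0.4 turn -0.04  yaw now 13.8 tilt 0.05 pos [437.4 233.1 249.6] t 3.73
spatula [([0.403, 0.018, -0.004], 0.7), ([0.447, 0.262, 0.004], 0.63)]
spatula_tip [([0.564, 0.289, 0.006], 0.98)]
mat [([0.477, 0.274, 0.003], 0.78)]
mat z 0.00328718511060766
1607 [0.41776044 0.25675771 0.02085172] [0.47158712 0.27630077 0.02379865] [0.35798411 0.2365066  0.01242842]
yaw 12.090911726777069 [-0.05835558  0.05354366] [-0.00855337  0.00852035] origin [0.44567091 0.26273657] top z [0.01968112 0.02101003 0.02208833]
```

View pics/w1.png

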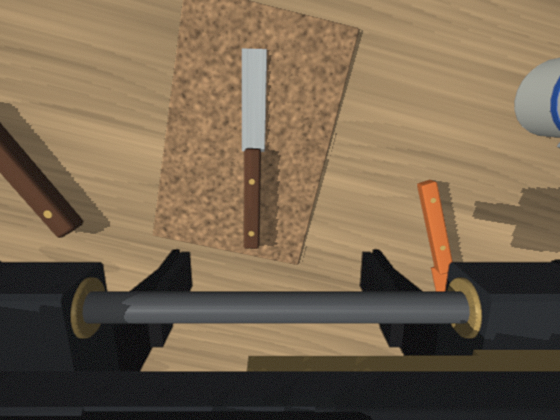

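The wrist view shows the small brown-handled knife on the mat, handle at about (252,200) px and blade tip at (254,50). Depth puts its origin at (0.446, 0.262), yaw 12.5°, handle top 21 mm. I'll grip 5 mm ahead of the origin.

```bash
python3 -c "
from h import *
to(.451,.263,.06,12.5)
to(.451,.263,.0245,12.5)"
```

```text
tx 20.1 ty -26.3 tz 189.7 turn 0.25  yaw now 13.7 tilt 0.05 pos [437.6 232.8 249.7] t 3.92
tx 20.1 ty -26.3 tz 225.2 turn 0.25  yaw now 13.7 tilt 0.05 pos [437.6 232.8 249.7] t 3.92
```

```bash
python3 -m crank '[{"tx":10,"ty":-14,"tz":55,"turn":0.25},{"tx":20,"ty":-26,"tz":110,"turn":0.25},{"tx":20,"ty":-26,"tz":150,"turn":0.25},{"tx":20,"ty":-26,"tz":185,"turn":0.25},{"tx":20,"ty":-26,"tz":190,"turn":0.25}]' 60
python3 -c "
from h import *
to(.451,.263,.0245,12.5)"
```

```text
time: 4.55
position: [0.449, 0.2624, 0.0574]
tool_rot: [3.121, 0.343, -0.007]
ft_force: [0.5, -0.1, 0.3]
grip_width: 0.696
grip_force: 0.0
tx 2.3 ty -0.2 tz 32.9 turn 0.01  yaw now 12.6 tilt 0.28 pos [449.  262.4  57.4] t 4.55
```

```bash
python3 -m crank '[{"tx":2,"ty":0,"tz":18,"turn":0},{"tx":2,"ty":0,"tz":32,"turn":0},{"tx":2,"ty":0,"tz":34,"turn":0},{"tx":2,"ty":0,"tz":34,"turn":0}]'
python3 -m crank '[{"tx":0,"ty":0,"tz":0,"turn":0},{"tx":0,"ty":0,"tz":0,"turn":0},{"tx":0,"ty":0,"tz":0,"turn":0},{"tx":0,"ty":0,"tz":0,"turn":0},{"tx":0,"ty":0,"tz":0,"turn":0}]' 0 50
python3 -c "
from h import *
to(.451,.263,.0245,12.5)"
```

```text
time: 5.05
position: [0.4525, 0.2647, 0.0258]
tool_rot: [-3.122, -0.345, -0.001]
ft_force: [-0.5, 0.1, -0.0]
grip_width: 0.693
grip_force: 0.0
time: 5.68
position: [0.4523, 0.2644, 0.0255]
tool_rot: [3.122, 0.345, -0.0]
ft_force: [0.1, -1.0, 0.8]
grip_width: 0.205
grip_force: 4.0
tx -1.6 ty 1.1 tz 1.0 turn 0.02  yaw now 12.6 tilt 0.01 pos [452.3 264.4  25.5] t 5.67
```

```bash
python3 -m crank '[{"tx":0,"ty":0,"tz":-25,"turn":0},{"tx":0,"ty":0,"tz":-60,"turn":0},{"tx":0,"ty":30,"tz":-110,"turn":1},{"tx":-5,"ty":60,"tz":-125,"turn":3},{"tx":-10,"ty":90,"tz":-125,"turn":5}]'
python3 - <<'E'
from h import *
for c in('scene','side'):
    p,d,m=snap(c)
    for q in('slot','lid_lip','lid_hinge','spatula_tip','spatula'):
        print(c,q,[(np.round(r['xyz'],4).tolist(),round(r['confidence'],2)) for r in ctrl.mark_of(c,q)][:2])
    P=cloud(d,m); s=(d>0)&(P[...,2]>.085)&(P[...,2]<.125)&(np.hypot(P[...,0]-.6,P[...,1]+.03)<.075)
    t=P[s]; z=np.median(t[:,2]); t=t[abs(t[:,2]-.107)<.006]
    print('lid top',z,len(t)); 
    hull=cv2.convexHull((t[:,:2]*1000).astype(np.float32))
    cc=t[:,:2].mean(0);U,S,V=np.linalg.svd(t[:,:2]-cc,full_matrices=False);print(cc,np.degrees(np.arctan2(*V[0][::-1])),S)
    # fit line across lip: far points along -x canister
    a=np.array([.982,-.19]);r=(t[:,:2]-[.598,-.031])@a; b=(t[:,:2]-[.598,-.031])@[.19,.982];print(np.percentile(r,[.5,99.5]),np.percentile(b,[.5,99.5]), b[r<-.047].mean() if (r<-.047).any() else 0)
s=st(); print('grip',s['grip_width']*87,s['grip_force']); to(.4464,.0558,.15,-14)
E
```

```text
time: 6.3
position: [0.463, 0.1739, 0.152]
tool_rot: [-3.122, 0.348, -0.005]
ft_force: [0.1, 0.6, -2.3]
grip_width: 0.204
grip_force: 50.0
scene slot [([0.5434, -0.0205, 0.0927], 0.8)]
scene lid_lip [([0.5426, -0.0192, 0.0994], 0.92)]
scene lid_hinge [([0.6418, -0.0423, 0.0984], 0.83)]
scene spatula_tip [([0.5403, 0.6806, 0.0045], 0.92), ([0.2969, -0.0446, 0.0017], 0.77)]
scene spatula [([0.4573, 0.1703, 0.1299], 0.75), ([0.4036, 0.02, 0.0034], 0.69)]
lid top 0.10708383723579007 527
[ 0.59393165 -0.02874407] -9.757527441803262 [0.637683   0.46582802]
[-0.06091518  0.04850866] [-0.04012113  0.04149262] 0.0022170710245797806
side slot [([0.5421, -0.0186, 0.0914], 0.6)]
side lid_lip [([0.5389, -0.0239, 0.0976], 0.79)]
side lid_hinge [([0.6445, -0.0426, 0.098], 0.77)]
side spatula_tip [([0.2973, -0.0461, -0.0003], 0.97), ([0.58, 0.1537, 0.1292], 0.62)]
side spatula [([0.4516, 0.1761, 0.1291], 0.82), ([0.4193, 0.5437, 0.0002], 0.79)]
lid top 0.10694867420768772 473
[ 0.60518209 -0.02773832] 130.6974551300652 [0.5061213  0.43445862]
[-0.03691615  0.05190828] [-0.0388637  0.042622 ] 0
grip 17.366457666859773 49.97773826122284
tx 10.2 ty 119.9 tz 0.4 turn 0.34  yaw now -12.3 tilt 0.03 pos [462.  175.1 150.4] t 6.90
```

```bash
python3 -m crank '[{"tx":3,"ty":35,"tz":10,"turn":0.2},{"tx":6,"ty":75,"tz":20,"turn":0.3},{"tx":10,"ty":105,"tz":30,"turn":0.3},{"tx":10,"ty":120,"tz":37,"turn":0.3},{"tx":10,"ty":120,"tz":37,"turn":0.3}]'
python3 - <<'E'
from h import *
p,d,m=snap('side'); x=p[120:270,220:420]; cv2.imwrite('pics/c1.png',cv2.resize(x,None,fx=4,fy=4,interpolation=2)[:,:,::-1])
to(.4464,.0558,.113,-14)
to(.4369,.0067,.113,-14)
for q in('spatula_tip',):
    for c in('side','scene'):
        if c=='scene': snap(c)
        print(c,[(np.round(r['xyz'],4).tolist(),round(r['confidence'],2)) for r in ctrl.mark_of(c,q)])
E
```

```text
time: 7.52
position: [0.4457, 0.0549, 0.1131]
tool_rot: [-3.118, 0.382, 0.002]
ft_force: [0.3, 0.4, -2.1]
grip_width: 0.201
grip_force: 50.0
tx 0.2 ty 0.2 tz 0.6 turn 0.03  yaw now -13.9 tilt 0.04 pos [446.3  56.  113.6] t 7.58
tx 2.7 ty 50.1 tz 0.6 turn 0.03  yaw now -13.9 tilt 0.04 pos [446.3  56.  113.6] t 7.58
side [([0.3008, -0.0463, 0.0026], 0.97), ([0.5593, 0.0282, 0.0934], 0.61)]
scene [([0.5412, 0.6795, 0.005], 0.81), ([0.5639, 0.0263, 0.0925], 0.57)]
```

View pics/c1.png

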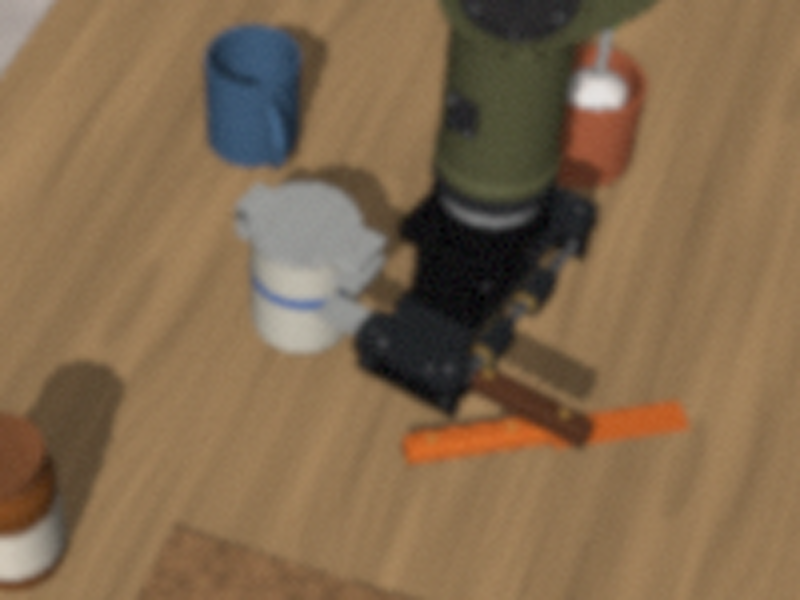

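The crop shows the blade tip at about (350,315) px, just left of the lip (360,250) and at slot height. The networks put it at (0.561, 0.027, 0.093), as planned. I'll slide it sideways into the slot.

```bash
python3 -m crank '[{"tx":0,"ty":12,"tz":0.5,"turn":0},{"tx":1,"ty":25,"tz":0.5,"turn":0},{"tx":2,"ty":38,"tz":0.5,"turn":0},{"tx":3,"ty":50,"tz":0.5,"turn":0},{"tx":3,"ty":50,"tz":0.5,"turn":0}]'
python3 - <<'E'
from h import *
p,d,m=snap('side')
to(.4369,.0067,.113,-14)
for q in('spatula_tip','slot','lid_lip'):
        print([(np.round(r['xyz'],4).tolist(),round(r['confidence'],2)) for r in ctrl.mark_of('side',q)])
# waypoints: lid angle th, tip touches underside at s from hinge; canister frame x (fwd), z
import math
ax=np.array([.598,-.030]);yaw=-11;e=np.array([math.cos(math.radians(yaw)),math.sin(math.radians(yaw))])
E
```

```text
time: 8.35
position: [0.4369, 0.0045, 0.113]
tool_rot: [3.118, -0.384, -0.0]
ft_force: [-0.1, 0.1, -1.2]
grip_width: 0.202
grip_force: 50.0
tx -0.5 ty -1.3 tz 0.1 turn 0.01  yaw now -14.0 tilt 0.01 pos [437.1   5.4 113.1] t 8.40
[([0.2978, -0.0452, 0.0001], 0.75), ([0.5517, -0.0235, 0.0892], 0.53)]
[([0.5409, -0.019, 0.0918], 0.81)]
[([0.5392, -0.0203, 0.0986], 0.74), ([0.5987, -0.0298, 0.0022], 0.6), ([0.441, -0.2882, 0.0011], 0.48)]
```

```bash
python3 -m crank '[{"tx":0,"ty":0,"tz":-6,"turn":0},{"tx":1,"ty":0,"tz":-15,"turn":0},{"tx":3,"ty":0,"tz":-25,"turn":0},{"tx":4,"ty":0,"tz":-33,"turn":0},{"tx":7,"ty":0,"tz":-42,"turn":0}]'
python3 -m crank '[{"tx":4,"ty":0,"tz":-8,"turn":0},{"tx":9,"ty":0,"tz":-16,"turn":0},{"tx":15,"ty":-1,"tz":-23,"turn":0},{"tx":21,"ty":-1,"tz":-30,"turn":0},{"tx":28,"ty":-1,"tz":-36,"turn":0}]'
python3 - <<'E'
from h import *
p,d,m=snap('side'); x=p[100:250,210:410]; cv2.imwrite('pics/c2.png',cv2.resize(x,None,fx=4,fy=4,interpolation=2)[:,:,::-1])
to(.4369,.0067,.113,-14)
for q in('spatula_tip','lid_lip','canister','lid_hinge'):
        print([(np.round(r['xyz'],4).tolist(),round(r['confidence'],2)) for r in ctrl.mark_of('side',q)])
E
```

```text
time: 9.18
position: [0.4442, 0.0041, 0.1557]
tool_rot: [3.118, -0.38, 0.001]
ft_force: [0.3, 0.0, -2.7]
grip_width: 0.203
grip_force: 50.0
time: 9.8
position: [0.4718, -0.0017, 0.1914]
tool_rot: [3.119, -0.38, 0.0]
ft_force: [-0.9, -0.2, -1.4]
grip_width: 0.199
grip_force: 50.0
tx -37.5 ty 0.4 tz 79.2 turn 0.02  yaw now -13.9 tilt 0.14 pos [473.2  -2.  192.3] t 9.85
[([0.5865, -0.0283, 0.1698], 0.9), ([0.2977, -0.0454, 0.0016], 0.85)]
[([0.5803, -0.0291, 0.182], 0.72)]
[([0.6012, -0.0323, 0.003], 0.75)]
[([0.6464, -0.0412, 0.0997], 0.46)]
```

View pics/c2.png

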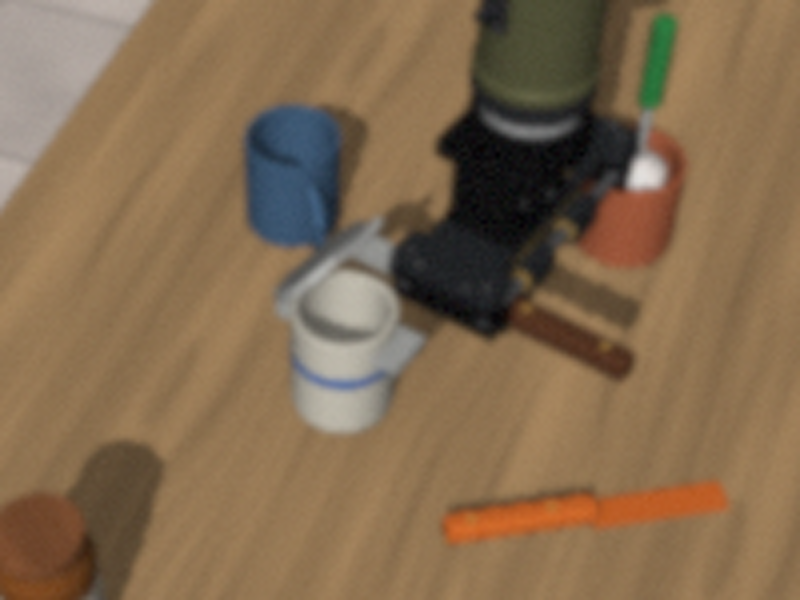

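The lid is at about 0.9 rad, the canister hasn't moved, and the blade lies under the lid at (385,265) px. I'll continue the arc.

```bash
python3 -m crank '[{"tx":8,"ty":0,"tz":-5,"turn":0},{"tx":16,"ty":-1,"tz":-10,"turn":0},{"tx":24,"ty":-1,"tz":-14,"turn":0},{"tx":32,"ty":-2,"tz":-17,"turn":0},{"tx":40,"ty":-2,"tz":-19,"turn":0}]'
python3 -m crank '[{"tx":8,"ty":0,"tz":-1,"turn":0},{"tx":16,"ty":-1,"tz":-1,"turn":0},{"tx":24,"ty":-1,"tz":-1,"turn":0},{"tx":31,"ty":-2,"tz":0,"turn":0},{"tx":36,"ty":-2,"tz":0,"turn":0}]'
python3 -m crank '[{"tx":0,"ty":0,"tz":0,"turn":0},{"tx":-20,"ty":0,"tz":0,"turn":0},{"tx":-50,"ty":0,"tz":0,"turn":0}]'
python3 - <<'E'
from h import *
p,d,m=snap('side'); x=p[100:250,210:410]; cv2.imwrite('pics/c3.png',cv2.resize(x,None,fx=4,fy=4,interpolation=2)[:,:,::-1])
for q in('spatula_tip','lid_lip','canister','lid_hinge'):
        print([(np.round(r['xyz'],4).tolist(),round(r['confidence'],2)) for r in ctrl.mark_of('side',q)])
to(.451,.263,.15,12.5)
E
```

```text
time: 10.68
position: [0.5113, -0.0094, 0.2102]
tool_rot: [-3.118, 0.38, -0.0]
ft_force: [-1.6, 0.2, -0.8]
grip_width: 0.206
grip_force: 50.0
time: 11.3
position: [0.5464, -0.0159, 0.2098]
tool_rot: [-3.118, 0.38, 0.001]
ft_force: [-1.7, -0.1, -0.8]
grip_width: 0.201
grip_force: 50.0
time: 11.68
position: [0.4975, -0.0036, 0.2101]
tool_rot: [-3.118, 0.379, -0.001]
ft_force: [-0.5, 0.5, -0.9]
grip_width: 0.204
grip_force: 50.0
[([0.6142, -0.0258, 0.188], 0.81), ([0.2994, -0.0478, 0.0008], 0.71)]
[([0.6631, -0.0477, 0.2008], 0.92)]
[([0.5968, -0.0327, 0.0022], 0.91)]
[([0.6435, -0.0429, 0.0969], 0.93), ([0.707, 0.2432, 0.0008], 0.68), ([0.596, -0.0308, 0.0055], 0.5)]
tx -110.1 ty -248.1 tz 60.2 turn -5.28  yaw now -13.9 tilt 0.11 pos [498.2  -4.2 210.5] t 11.93
```

View pics/c3.png

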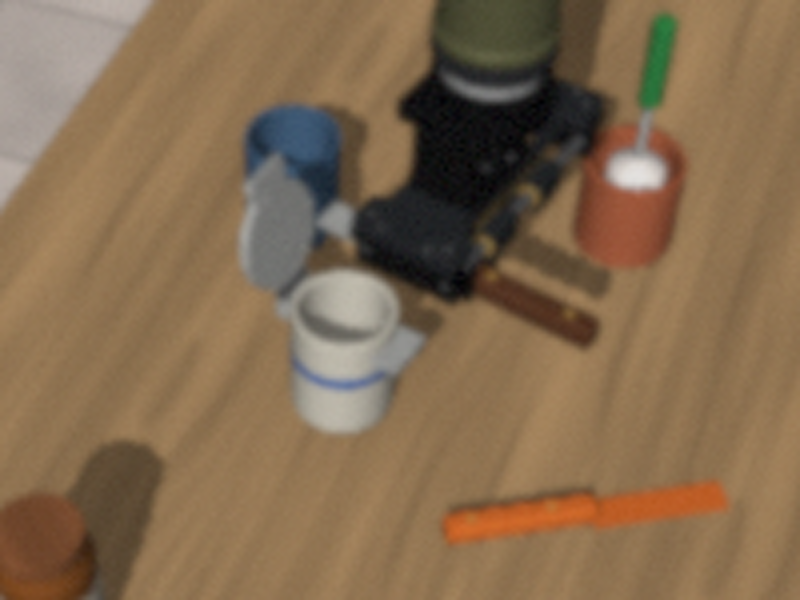

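The lid now stands past upright, at about 1.75 rad by the lip and hinge positions, and the canister is in place. The knife goes back to where it lay on the mat.

```bash
python3 -m crank '[{"tx":-20,"ty":-45,"tz":0,"turn":-0.5},{"tx":-44,"ty":-98,"tz":5,"turn":-2},{"tx":-66,"ty":-150,"tz":20,"turn":-4},{"tx":-90,"ty":-204,"tz":40,"turn":-5.3},{"tx":-109,"ty":-247,"tz":60,"turn":-5.3}]'
python3 -m crank '[{"tx":0,"ty":0,"tz":25,"turn":0},{"tx":0,"ty":0,"tz":60,"turn":0},{"tx":0,"ty":0,"tz":90,"turn":0},{"tx":0,"ty":0,"tz":105,"turn":0},{"tx":0,"ty":0,"tz":105,"turn":0}]'
python3 -c "
from h import *
to(.452,.264,.0265,12.6)"
```

```text
time: 12.55
position: [0.4514, 0.2647, 0.15]
tool_rot: [-3.121, -0.347, -0.003]
ft_force: [1.4, -0.8, -1.1]
grip_width: 0.203
grip_force: 50.0
time: 13.18
position: [0.4509, 0.262, 0.0444]
tool_rot: [-3.122, -0.345, 0.003]
ft_force: [-1.4, 0.0, -1.1]
grip_width: 0.2
grip_force: 50.0
tx 1.6 ty -1.7 tz 17.9 turn -0.00  yaw now 12.6 tilt 0.10 pos [450.9 262.   44.4] t 13.18
```

```bash
python3 -m crank '[{"tx":1,"ty":-1,"tz":8,"turn":0},{"tx":1,"ty":-1,"tz":15,"turn":0},{"tx":1,"ty":-1,"tz":18,"turn":0},{"tx":1,"ty":-1,"tz":18,"turn":0}]'
python3 -m crank '[{"tx":0,"ty":0,"tz":0,"turn":0},{"tx":0,"ty":0,"tz":0,"turn":0},{"tx":0,"ty":0,"tz":0,"turn":0},{"tx":0,"ty":0,"tz":0,"turn":0}]' 50
python3 -m crank '[{"tx":0,"ty":0,"tz":-20,"turn":0},{"tx":0,"ty":0,"tz":-70,"turn":0},{"tx":0,"ty":0,"tz":-130,"turn":0},{"tx":0,"ty":0,"tz":-192,"turn":0},{"tx":0,"ty":0,"tz":-254,"turn":0}]'
python3 - <<'E'
from h import *
for c in('side','scene'):
    p,d,m=snap(c)
    for q in('spatula','brush','brush_grip','pot','canister_mouth'):
        print(c,q,[(np.round(r['xyz'],4).tolist(),round(r['confidence'],2)) for r in ctrl.mark_of(c,q)][:3])
    P=cloud(d,m); 
    for lo,hi in((.145,.17),(.17,.2),(.2,.217)):
        t=P[(d>0)&(P[...,2]>lo)&(P[...,2]<hi)&(np.hypot(P[...,0]-.44,P[...,1]+.29)<.03)]
        print(lo,len(t),t.mean(0) if len(t) else 0)
    t=P[(d>0)&(P[...,2]>.08)&(P[...,2]<.09)&(np.hypot(P[...,0]-.44,P[...,1]+.29)<.055)]
    print('rim',len(t),t.min(0),t.max(0)); 
to(.44,-.291,.28,-11)
E
```

```text
time: 13.68
position: [0.4517, 0.2631, 0.0269]
tool_rot: [3.122, 0.345, -0.0]
ft_force: [0.3, -0.3, -1.3]
grip_width: 0.202
grip_force: 50.0
time: 14.18
position: [0.4518, 0.2632, 0.0271]
tool_rot: [3.123, 0.345, 0.0]
ft_force: [-1.1, -0.1, 1.9]
grip_width: 0.539
grip_force: 0.0
time: 14.8
position: [0.4511, 0.2637, 0.2844]
tool_rot: [3.122, 0.347, 0.003]
ft_force: [0.8, -0.6, -1.0]
grip_width: 0.572
grip_force: 0.0
side spatula [([0.42, 0.5448, -0.0022], 0.82), ([0.443, 0.2645, 0.0054], 0.77), ([0.406, 0.0184, 0.0015], 0.61)]
side brush [([0.4376, -0.2977, 0.0012], 0.48), ([0.7083, -0.2059, 0.0013], 0.4)]
side brush_grip [([0.4441, -0.2918, 0.1905], 0.57), ([0.7042, -0.2059, -0.0], 0.23), ([0.44, 0.2639, 0.0053], 0.18)]
side pot [([0.4423, -0.291, 0.0017], 0.87), ([0.644, -0.0432, 0.0997], 0.46)]
side canister_mouth [([0.5982, -0.0326, 0.1003], 0.59)]
0.145 44 [ 0.44034941 -0.28455758  0.15924596]
0.17 48 [ 0.43974106 -0.28407697  0.18733487]
0.2 16 [ 0.43615497 -0.28579764  0.20838449]
rim 155 [ 0.40262393 -0.32707098  0.08003939] [ 0.48418417 -0.24191553  0.08892286]
scene spatula [([0.4201, 0.5429, -0.0009], 0.95), ([0.4017, 0.0227, 0.004], 0.73), ([0.4487, 0.2558, 0.0052], 0.59)]
scene brush [([0.4387, -0.2934, 0.0055], 0.6)]
scene brush_grip [([0.4391, -0.2926, 0.1932], 0.66), ([0.5989, -0.0347, 0.0016], 0.58)]
scene pot [([0.4394, -0.2865, -0.0009], 0.79)]
scene canister_mouth [([0.6006, -0.0329, 0.0991], 0.75), ([0.4382, -0.2944, 0.1942], 0.27)]
0.145 29 [ 0.44008408 -0.2862141   0.1570475 ]
0.17 42 [ 0.4410322  -0.28619408  0.18482488]
0.2 26 [ 0.44085499 -0.28704818  0.20972385]
rim 146 [ 0.39655941 -0.32981014  0.08009165] [ 0.48045752 -0.24494197  0.08981768]
tx -132.2 ty 538.2 tz 0.4 turn 4.73  yaw now 12.6 tilt 0.09 pos [451.3 263.1 280.2] t 15.40
```

```bash
python3 -m crank '[{"tx":-12,"ty":50,"tz":0,"turn":0.5},{"tx":-26,"ty":106,"tz":0,"turn":2},{"tx":-40,"ty":164,"tz":0,"turn":4},{"tx":-54,"ty":222,"tz":0,"turn":4.7},{"tx":-68,"ty":280,"tz":0,"turn":4.7}]' 60
python3 -c "
from h import *
to(.441,-.291,.28,-11)"
```

```text
time: 16.02
position: [0.4461, -0.0268, 0.281]
tool_rot: [3.127, -0.299, 0.001]
ft_force: [0.7, -0.3, 0.4]
grip_width: 0.691
grip_force: 0.0
tx 45.0 ty 260.4 tz 1.2 turn 0.02  yaw now -10.9 tilt 0.05 pos [446.1 -26.8 281. ] t 16.02
```

```bash
python3 -m crank '[{"tx":10,"ty":58,"tz":0,"turn":0},{"tx":20,"ty":116,"tz":0,"turn":0},{"tx":30,"ty":174,"tz":0,"turn":0},{"tx":40,"ty":230,"tz":0,"turn":0},{"tx":45,"ty":258,"tz":0,"turn":0}]'
python3 -m crank '[{"tx":0,"ty":0,"tz":0,"turn":0},{"tx":0,"ty":0,"tz":0,"turn":0}]'
python3 -c "
from h import *
to(.441,-.291,.191,-11)"
```

```text
time: 16.65
position: [0.4408, -0.29, 0.2801]
tool_rot: [-3.126, 0.304, 0.002]
ft_force: [0.5, 0.7, 0.3]
grip_width: 0.694
grip_force: 0.0
time: 16.9
position: [0.4427, -0.2848, 0.2809]
tool_rot: [-3.126, 0.294, 0.0]
ft_force: [-0.4, 0.6, 0.5]
grip_width: 0.688
grip_force: 0.0
tx -0.4 ty 6.5 tz 89.9 turn 0.05  yaw now -10.7 tilt 0.07 pos [ 442.7 -284.8  280.9] t 16.90
```

```bash
python3 -m crank '[{"tx":0,"ty":5,"tz":25,"turn":0},{"tx":0,"ty":6,"tz":55,"turn":0},{"tx":0,"ty":6,"tz":80,"turn":0},{"tx":0,"ty":6,"tz":90,"turn":0},{"tx":0,"ty":6,"tz":90,"turn":0}]'
python3 -m crank '[{"tx":0,"ty":0,"tz":0,"turn":0},{"tx":0,"ty":0,"tz":0,"turn":0},{"tx":0,"ty":0,"tz":0,"turn":0},{"tx":0,"ty":0,"tz":0,"turn":0},{"tx":0,"ty":0,"tz":0,"turn":0}]' 0 40
python3 -c "
from h import *
to(.441,-.291,.191,-11)"
```

```text
time: 17.52
position: [0.4411, -0.2914, 0.1911]
tool_rot: [-3.127, 0.295, 0.001]
ft_force: [0.6, 0.3, 0.6]
grip_width: 0.692
grip_force: 0.0
time: 18.15
position: [0.4408, -0.2927, 0.1911]
tool_rot: [3.127, -0.298, 0.0]
ft_force: [-0.1, -0.6, -1.1]
grip_width: 0.221
grip_force: 40.0
tx -0.1 ty -1.7 tz 0.1 turn 0.02  yaw now -10.9 tilt 0.01 pos [ 440.8 -292.7  191.1] t 18.15
```

```bash
python3 -m crank '[{"tx":0,"ty":0,"tz":-15,"turn":0},{"tx":0,"ty":0,"tz":-45,"turn":0},{"tx":0,"ty":0,"tz":-80,"turn":0},{"tx":0,"ty":0,"tz":-115,"turn":0},{"tx":0,"ty":0,"tz":-134,"turn":0}]'
python3 - <<'E'
from h import *
for c in('side','scene'):
    p,d,m=snap(c)
    for q in('brush','brush_grip','pot','canister_mouth'):
        print(c,q,[(np.round(r['xyz'],4).tolist(),round(r['confidence'],2)) for r in ctrl.mark_of(c,q)][:3])
    P=cloud(d,m); 
    for lo,hi in((.135,.16),(.16,.2),(.215,.26)):
        t=P[(d>0)&(P[...,2]>lo)&(P[...,2]<hi)&(np.hypot(P[...,0]-.44,P[...,1]+.29)<.04)]
        print(lo,len(t),t.mean(0) if len(t) else 0)
to(.598,-.031,.325,-11)
E
```

```text
time: 18.77
position: [0.4415, -0.2928, 0.3279]
tool_rot: [3.126, -0.298, 0.004]
ft_force: [0.1, -0.1, -1.5]
grip_width: 0.218
grip_force: 40.0
side brush [([0.4379, -0.2985, 0.1403], 0.93), ([0.4413, -0.2891, -0.0008], 0.71)]
side brush_grip [([0.442, -0.2926, 0.3263], 0.69)]
side pot [([0.4408, -0.2898, 0.0028], 0.57)]
side canister_mouth [([0.5983, -0.0316, 0.1016], 0.77), ([0.7044, 0.2447, -0.0005], 0.65), ([0.5388, -0.0195, 0.0881], 0.33)]
0.135 62 [ 0.4412792  -0.27718626  0.15219211]
0.16 159 [ 0.44033353 -0.27599375  0.18088503]
0.215 97 [ 0.44141477 -0.28610984  0.22523571]
scene brush [([0.4415, -0.29, 0.1376], 0.9)]
scene brush_grip [([0.4395, -0.2923, 0.3235], 0.84)]
scene pot [([0.4372, -0.2842, 0.0021], 0.93), ([0.4382, -0.2912, 0.1365], 0.62), ([0.7113, -0.2106, -0.0007], 0.59)]
scene canister_mouth [([0.6021, -0.0333, 0.0988], 0.6)]
0.135 55 [ 0.44508434 -0.27826748  0.15068603]
0.16 121 [ 0.44461472 -0.27805281  0.1799841 ]
0.215 46 [ 0.43877358 -0.2866294   0.22641028]
tx 105.3 ty -286.5 tz -0.8 turn 0.02  yaw now -10.9 tilt 0.09 pos [ 440.5 -292.4  324.1] t 19.27
```

```bash
python3 -m crank '[{"tx":15,"ty":-42,"tz":0,"turn":0},{"tx":36,"ty":-98,"tz":0,"turn":0},{"tx":58,"ty":-158,"tz":0,"turn":0},{"tx":79,"ty":-216,"tz":0,"turn":0},{"tx":96,"ty":-262,"tz":0,"turn":0}]'
python3 -m crank '[{"tx":8,"ty":-20,"tz":0,"turn":0},{"tx":10,"ty":-24,"tz":0,"turn":0},{"tx":10,"ty":-24,"tz":0,"turn":0},{"tx":10,"ty":-24,"tz":0,"turn":0}]'
python3 - <<'E'
from h import *
for c in('side','scene'):
    p,d,m=snap(c)
    for q in('brush','canister_mouth','lid_lip'):
        print(c,q,[(np.round(r['xyz'],4).tolist(),round(r['confidence'],2)) for r in ctrl.mark_of(c,q)][:3])
to(.599,-.032,.192,-11)
E
```

```text
time: 19.9
position: [0.5854, -0.0507, 0.3248]
tool_rot: [-3.127, 0.295, 0.0]
ft_force: [1.0, -0.8, -0.3]
grip_width: 0.222
grip_force: 40.0
time: 20.4
position: [0.5986, -0.0337, 0.325]
tool_rot: [3.126, -0.302, -0.001]
ft_force: [0.9, -0.5, -0.1]
grip_width: 0.22
grip_force: 40.0
side brush [([0.5931, -0.0373, 0.1384], 0.68)]
side canister_mouth [([0.5972, -0.0315, 0.1034], 0.84)]
side lid_lip [([0.6448, -0.0416, 0.1005], 0.75), ([0.7064, 0.2424, -0.0031], 0.6), ([0.6651, -0.049, 0.2024], 0.56)]
scene brush [([0.5983, -0.0327, 0.1369], 0.92), ([0.704, 0.2465, 0.0019], 0.69)]
scene canister_mouth [([0.6003, -0.0339, 0.0996], 0.64)]
scene lid_lip [([0.6648, -0.0484, 0.2037], 0.62), ([0.4458, 0.2595, 0.0057], 0.49), ([0.5959, -0.0319, 0.1395], 0.41)]
tx 0.1 ty -0.0 tz 133.1 turn 0.02  yaw now -10.9 tilt 0.02 pos [598.9 -32.  325.1] t 20.80
```

```bash
python3 -m crank '[{"tx":0,"ty":0,"tz":25,"turn":0},{"tx":0,"ty":0,"tz":55,"turn":0},{"tx":0,"ty":0,"tz":85,"turn":0},{"tx":0,"ty":0,"tz":110,"turn":0},{"tx":0,"ty":0,"tz":128,"turn":0}]'
python3 -m crank '[{"tx":0,"ty":0,"tz":2,"turn":0},{"tx":0,"ty":0,"tz":2,"turn":0},{"tx":0,"ty":0,"tz":2,"turn":0}]'
python3 -c "
from h import *
to(.599,-.032,.192,-11); print(st()['ft_force'])"
```

```text
time: 21.42
position: [0.5986, -0.0319, 0.1958]
tool_rot: [3.127, -0.298, -0.002]
ft_force: [0.5, 0.1, -0.4]
grip_width: 0.221
grip_force: 40.0
time: 21.8
position: [0.5997, -0.0317, 0.1962]
tool_rot: [3.127, -0.298, 0.003]
ft_force: [0.2, -0.1, -0.2]
grip_width: 0.218
grip_force: 40.0
tx -0.6 ty 0.4 tz 4.2 turn 0.02  yaw now -10.9 tilt 0.12 pos [599.7 -31.7 196.2] t 21.80
[ 0.19265527 -0.11581276 -0.15714636]
```

```bash
python3 -m crank '[{"tx":0,"ty":0,"tz":3,"turn":0},{"tx":0,"ty":0,"tz":3,"turn":0},{"tx":0,"ty":0,"tz":-25,"turn":0},{"tx":0,"ty":0,"tz":-58,"turn":0},{"tx":0,"ty":0,"tz":-60,"turn":0}]'
python3 -m crank '[{"tx":0,"ty":0,"tz":0,"turn":0},{"tx":0,"ty":0,"tz":30,"turn":0},{"tx":0,"ty":0,"tz":60,"turn":0},{"tx":0,"ty":0,"tz":63,"turn":0},{"tx":0,"ty":0,"tz":63,"turn":0}]'
python3 -m crank '[{"tx":0,"ty":0,"tz":0,"turn":0},{"tx":0,"ty":0,"tz":-30,"turn":0},{"tx":0,"ty":0,"tz":-60,"turn":0},{"tx":0,"ty":0,"tz":-63,"turn":0},{"tx":0,"ty":0,"tz":-63,"turn":0}]'
python3 -m crank '[{"tx":0,"ty":0,"tz":0,"turn":0},{"tx":0,"ty":0,"tz":30,"turn":0},{"tx":0,"ty":0,"tz":60,"turn":0},{"tx":0,"ty":0,"tz":63,"turn":0},{"tx":0,"ty":0,"tz":63,"turn":0}]'
python3 - <<'E'
from h import *
p,d,m=snap('scene','s2.png')
for q in('brush_grip','canister_mouth','lid_lip','canister'):
    print(q,[(np.round(r['xyz'],4).tolist(),round(r['confidence'],2)) for r in ctrl.mark_of('scene',q)][:3])
to(.599,-.032,.192,-11)
E
```

```text
time: 22.42
position: [0.6005, -0.0315, 0.2578]
tool_rot: [3.127, -0.298, 0.008]
ft_force: [0.3, -0.4, -1.1]
grip_width: 0.224
grip_force: 40.0
time: 23.05
position: [0.5982, -0.0318, 0.1909]
tool_rot: [-3.127, 0.298, 0.004]
ft_force: [0.4, -0.5, -0.6]
grip_width: 0.218
grip_force: 40.0
time: 23.68
position: [0.5988, -0.0318, 0.2547]
tool_rot: [3.127, -0.298, -0.0]
ft_force: [0.2, -0.4, -0.5]
grip_width: 0.215
grip_force: 40.0
time: 24.3
position: [0.5989, -0.0317, 0.1921]
tool_rot: [-3.127, 0.298, 0.001]
ft_force: [-0.0, 0.8, -0.5]
grip_width: 0.22
grip_force: 40.0
brush_grip [([0.6001, -0.0312, 0.1957], 0.68)]
canister_mouth [([0.6006, -0.0361, 0.0983], 0.71)]
lid_lip [([0.6654, -0.0458, 0.2026], 0.43)]
canister []
tx -0.3 ty 0.3 tz 0.9 turn 0.02  yaw now -10.9 tilt 0.07 pos [599.4 -31.7 192.9] t 24.55
```

View pics/s2.png

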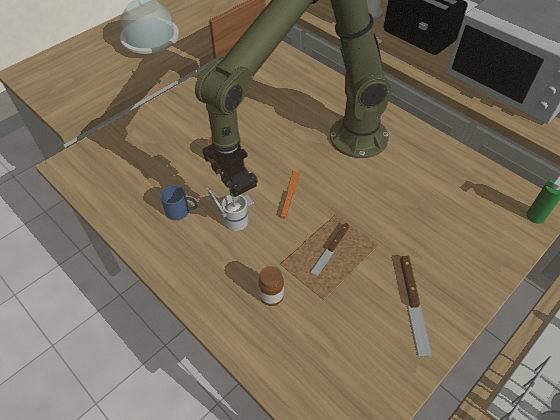

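The picture shows the brush at the bottom of the canister (235,205), the lid standing open (215,200), the knife on the mat (335,235), and the mug and jar untouched. I'll add one spare stroke, then go back to the pot.

```bash
python3 -m crank '[{"tx":0,"ty":0,"tz":-30,"turn":0},{"tx":0,"ty":0,"tz":-62,"turn":0},{"tx":0,"ty":0,"tz":-62,"turn":0},{"tx":0,"ty":0,"tz":-30,"turn":0},{"tx":0,"ty":0,"tz":0,"turn":0}]'
python3 -m crank '[{"tx":0,"ty":0,"tz":0,"turn":0},{"tx":0,"ty":0,"tz":-30,"turn":0},{"tx":0,"ty":0,"tz":-80,"turn":0},{"tx":0,"ty":0,"tz":-125,"turn":0},{"tx":0,"ty":0,"tz":-133,"turn":0}]'
python3 -c "
from h import *
to(.4405,-.291,.325,-11)"
```

```text
time: 25.18
position: [0.5986, -0.032, 0.1907]
tool_rot: [3.127, -0.298, -0.0]
ft_force: [-0.3, 0.2, -0.9]
grip_width: 0.223
grip_force: 40.0
time: 25.8
position: [0.6004, -0.0312, 0.3297]
tool_rot: [3.127, -0.298, 0.011]
ft_force: [-0.5, -0.1, -0.2]
grip_width: 0.225
grip_force: 40.0
tx -108.1 ty 285.3 tz 3.8 turn 0.03  yaw now -10.9 tilt 0.40 pos [600.4 -31.2 329.7] t 25.80
```

```bash
python3 -m crank '[{"tx":-15,"ty":42,"tz":0,"turn":0},{"tx":-36,"ty":98,"tz":0,"turn":0},{"tx":-58,"ty":158,"tz":0,"turn":0},{"tx":-79,"ty":216,"tz":0,"turn":0},{"tx":-100,"ty":265,"tz":0,"turn":0}]'
python3 -m crank '[{"tx":-7,"ty":20,"tz":0,"turn":0},{"tx":-7,"ty":20,"tz":0,"turn":0},{"tx":-7,"ty":20,"tz":0,"turn":0},{"tx":-7,"ty":20,"tz":0,"turn":0}]'
python3 - <<'E'
from h import *
for c in('side','scene'):
    p,d,m=snap(c)
    for q in('brush','pot'):
        print(c,q,[(np.round(r['xyz'],4).tolist(),round(r['confidence'],2)) for r in ctrl.mark_of(c,q)][:3])
to(.4405,-.291,.193,-11)
E
```

```text
time: 26.42
position: [0.4486, -0.2752, 0.3245]
tool_rot: [3.127, -0.301, -0.002]
ft_force: [0.0, 0.8, -1.3]
grip_width: 0.221
grip_force: 40.0
time: 26.92
position: [0.4411, -0.2896, 0.325]
tool_rot: [-3.128, 0.293, -0.0]
ft_force: [0.4, -0.1, 0.1]
grip_width: 0.222
grip_force: 40.0
side brush [([0.4418, -0.2947, 0.1412], 0.6)]
side pot [([0.4382, -0.2917, -0.0005], 0.78)]
scene brush [([0.4439, -0.2904, 0.1424], 0.8), ([0.436, -0.2861, -0.0002], 0.48), ([0.4732, 0.2732, 0.0048], 0.29)]
scene pot [([0.4397, -0.2897, 0.0009], 0.97), ([0.4377, -0.2893, 0.0066], 0.39)]
tx 0.2 ty -0.2 tz 132.1 turn 0.03  yaw now -10.9 tilt 0.00 pos [ 440.3 -291.1  325.1] t 27.23
```

```bash
python3 -m crank '[{"tx":0,"ty":0,"tz":25,"turn":0},{"tx":0,"ty":0,"tz":60,"turn":0},{"tx":0,"ty":0,"tz":95,"turn":0},{"tx":0,"ty":0,"tz":120,"turn":0},{"tx":0,"ty":0,"tz":130,"turn":0}]'
python3 -m crank '[{"tx":0,"ty":0,"tz":3,"turn":0},{"tx":0,"ty":0,"tz":4,"turn":0},{"tx":0,"ty":0,"tz":4,"turn":0}]'
python3 -m crank '[{"tx":0,"ty":0,"tz":0,"turn":0},{"tx":0,"ty":0,"tz":0,"turn":0},{"tx":0,"ty":0,"tz":0,"turn":0},{"tx":0,"ty":0,"tz":0,"turn":0},{"tx":0,"ty":0,"tz":0,"turn":0}]' 60
python3 -m crank '[{"tx":0,"ty":0,"tz":-15,"turn":0},{"tx":0,"ty":0,"tz":-40,"turn":0},{"tx":0,"ty":0,"tz":-80,"turn":0},{"tx":0,"ty":0,"tz":-120,"turn":0},{"tx":0,"ty":0,"tz":-150,"turn":0}]'
python3 -m crank '[{"tx":0,"ty":0,"tz":0,"turn":0},{"tx":0,"ty":0,"tz":0,"turn":0},{"tx":0,"ty":0,"tz":0,"turn":0},{"tx":0,"ty":0,"tz":0,"turn":0},{"tx":0,"ty":0,"tz":0,"turn":0}]'
python3 - <<'E'
from h import *
for c in('side','scene'):
    p,d,m=snap(c,c+'9.png')
    for q in('brush','brush_grip','pot','spatula','lid_lip','canister'):
        print(c,q,[(np.round(r['xyz'],4).tolist(),round(r['confidence'],2)) for r in ctrl.mark_of(c,q)][:3])
E
```

```text
time: 27.85
position: [0.4393, -0.291, 0.1935]
tool_rot: [-3.126, 0.298, 0.003]
ft_force: [-0.1, 0.7, -0.9]
grip_width: 0.219
grip_force: 40.0
time: 28.22
position: [0.4406, -0.2917, 0.192]
tool_rot: [3.126, -0.298, 0.002]
ft_force: [-1.6, -0.2, -0.2]
grip_width: 0.222
grip_force: 40.0
time: 28.85
position: [0.44, -0.2915, 0.191]
tool_rot: [3.127, -0.298, -0.0]
ft_force: [-0.0, -0.1, -0.3]
grip_width: 0.658
grip_force: 0.0
time: 29.48
position: [0.4405, -0.2915, 0.3443]
tool_rot: [3.126, -0.298, 0.004]
ft_force: [-0.1, -0.8, -0.5]
grip_width: 0.689
grip_force: 0.0
time: 30.1
position: [0.4399, -0.2913, 0.3406]
tool_rot: [-3.127, 0.298, 0.001]
ft_force: [-0.3, 1.0, -1.1]
grip_width: 0.691
grip_force: 0.0
side brush [([0.4389, -0.2957, 0.0024], 0.79), ([0.4458, -0.2925, 0.1925], 0.28), ([0.4768, 0.2775, 0.0031], 0.17)]
side brush_grip [([0.4442, -0.2922, 0.1882], 0.62)]
side pot [([0.439, -0.2898, 0.0012], 0.94), ([0.6017, -0.0302, 0.0032], 0.33)]
side spatula [([0.4029, 0.0202, 0.0001], 0.86), ([0.4434, 0.2647, 0.0066], 0.61), ([0.4168, 0.5438, -0.0012], 0.59)]
side lid_lip [([0.6659, -0.0504, 0.2017], 0.95)]
side canister [([0.5994, -0.0301, -0.0023], 0.95)]
scene brush [([0.4423, -0.2927, 0.0043], 0.58)]
scene brush_grip [([0.4409, -0.2902, 0.1916], 0.62)]
scene pot [([0.4368, -0.2853, 0.0014], 0.77)]
scene spatula [([0.4477, 0.2596, 0.0055], 0.94), ([0.4015, 0.0207, 0.0031], 0.51)]
scene lid_lip [([0.6661, -0.0446, 0.202], 0.52)]
scene canister [([0.6003, -0.0352, 0.0005], 0.91), ([0.4491, 0.257, 0.0073], 0.61)]
```

View pics/side9.png

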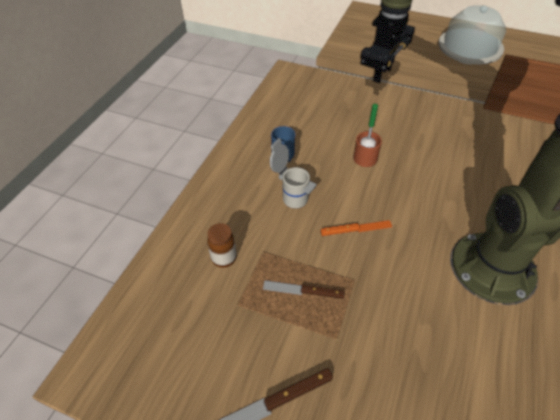

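The final view shows the lid open (280,155), the brush upright in its pot (370,140), the knife on the mat (305,290), and the gripper clear of everything.

```bash
python3 -c "
from bench import ctrl
print(ctrl.close_job())"
```

```text
the job is handed in; nothing more can be done
None
```

The job is handed in (no verdict returned): the lid stands open at about 1.75 rad, the canister got four brush strokes to the bottom, the knife is back on the mat, the brush stands in its pot, and the mug and jar were left alone.

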